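Open the filter of the tank air pump

ROBOT

A 7-joint arm with a two-finger parallel gripper is mounted at the origin on the work surface. World frame = base frame: x ahead of the robot, y to its left, z up, the work surface at z = 0. Lengths are in mm, angles in rad, forces in N, time in s.
With the tool pointing down it reaches from about 425 to 950 mm from the base axis. Payload 4.7 kg.
Tool frame: the origin (TCP) lies on the centre line of the jaws, within the pads' length; the fingertips stand 22 mm ahead of it and the grasp point (between the pads) lies 3 mm ahead of it; z points along the fingers, x is the direction in which the jaws open and shut, and the axes are right-handed (so a half turn about z gives the same grasp; the last joint's range is limited). The gripper opens to 87 mm and grips with 3 to 60 N. Pads are 19 mm wide; open, the fingers measure 117 mm over their backs; the gripper's body (75 mm by 190 mm) begins 51 mm behind the grasp point.
Start: joints at [-1.305, 0.469, -0.049, 1.532, 0.024, 1.141, -0.082], TCP at [196.079, 645.91, 244.573] pointing down, gripper open.
Joint ranges: [-2.59, 2.59], [-0.33, 1.99], [-1.39, 1.29], [0.1, 2.45], [-1.04, 4.18], [0.21, 1.99], [-2.66, 2.66]. Speed limits (rad/s): [2.57, 2.57, 3.14, 3.14, 3.14, 3.14, 3.14].

INTERFACE

Orientations are given as a rotation vector (axis times angle).
In Python, from bench import bot gives the robot as it stands. The module is installed in compiled form; this text tells all that it offers. Calls block until the motion is done:
- bot.move_ptp(position, orientation): joint-space move of the TCP to a pose.
- bot.movel(position, vel=150, rot=None): straight line of the TCP; rot=None keeps the orientation; vel is the mean speed in mm/s.
- bot.move_j(angles): joint-space move.
- bot.set_gripper(opening, force=None): finger opening in mm; force is the grip in N (None keeps the last); returns when the fingers have stopped.
- bot.dwell(seconds).
- bot.inverse_kinematics(position, orientation): joint angles nearest the present ones, or None.
- bot.get_state(): the state.
- bot.grab_frame(name): name is "scene" or "top" or "wrist"; returns the picture (400x640x3 uint8, red, green, blue); there is no depth.
- bot.camera_model(name): a dict with "fx", "fy", "cx", "cy" (pixels), "world_to_cam" (4x4, takes a point from world to camera coordinates). Camera axes: x right, y up, looking along -z (the intrinsics and any distortion apply to the point x, -y, -z); pixel columns grow to the right and rows downward; lengths in mm; the calibration is good to about 2 mm. A picture is of the moment at which its call begins: read the wrist's pose just before it. camera_model takes no time and is no camera call; for the wrist camera it gives the pose at the moment of the call.
A pose or a line that the arm cannot do raises bot.MotionError and nothing moves.
- bot.job_done(): hands the job in, once; it reports no verdict.
The state is a dict: "clock": time; "joint_positions": joint angles; "dq": joint speeds; "joint_efforts": joint torques, N m; "ee_pos": TCP position; "eef_rot": TCP orientation; "contact_force": force on the tool from outside, world axes, zero at the start; "wrist_torque": the same for the moment, N m; "width": finger opening in mm.
Only numpy, scipy, OpenCV 4.12 (cv2) and the standard library are available. Lean on these libraries where they do the work, as an engineer would, in place of code of your own. Each camera call takes 0.05 s, during which the arm holds its last target.

TASK

The air pump's filter is due for cleaning. Press the snap tab beside the filter cover in until the cover is released and kicks forward, then push the cover along its guides and off its seat, until it lies flat on the pump's flat deck, completely out of the guides and not hanging over the edge. Only press and push: do not pick the cover up or let it fall off the pump, leave the other things on the table where they are, and finish with the hand clear.

Things in the scene. Friction and masses are not known exactly. Their poses are not given: they have to be found in the camera images.
- pump: Fish-tank air pump, fixed: grey cast box with finned sides, 160 mm (its x) by 250 mm (its y) by 125 mm high; brass nozzle at its +y end, low. Origin: centre of the underside, on the table; z up, x roughly away from the robot (yaw varies by half a radian). Its top (z = 125) holds the filter seat at the -y end; the rest of the top, y = -23 to +125, x = -80 to +80, is a bare flat deck.
- seat (a point): Centre of the filter seat, at (+12, -68, +125) mm in the pump's frame: where the cover's origin is while seated. Grey guides 8.4 mm high run along y on both sides of the cover (y = -115 to -23, 96 mm wide over all), with lips 5 mm over its edges; a low end wall, equally high, closes the -y end (y = -125 to -117). The cover slides out only towards the pump's +y.
- filter_cover: Loose dark plastic filter cover, 100 to 160 g: plate 84 mm (x) by 90 mm (y), 4 mm thick, raised slotted panel to 10 mm, finger rib on top. Origin: centre of the underside; axes as the pump's. Once the tab is pressed a leaf spring kicks it some 20 to 30 mm along +y, still in the guides; from there a push of 1 to 4 N moves it. Out of the guides from y = +22 mm in the pump's frame, wholly on the deck up to y = +80.
- rib_top (a point): Middle of the top edge of the cover's upright finger rib, at (0, +12, +26) mm in the cover's frame. The rib is 46 mm long in x, 8 mm thick in y (y = +8 to +16 mm) and stands 16 mm above the raised panel; behind it (-y) the panel is bare.
- snap_tab (a joint): How far the snap tab is pressed in (straight down), m: 0 = up (latched), 0.008 = fully in. Its catch clears the cover at about 0.005. It takes about 3 to 7 N to press in. A spring returns it, but the released cover holds it partly down (about 0.0035) while its edge slides over it; later it rises to 0 again.
- tab_top (a point): Centre of the top face of the snap tab: a dark plastic key, 22 mm (pump's x) by 24 mm (pump's y), with small ridges, just outside the guide on the robot's side of the seat; at (-48, -64) mm in the pump's frame, top at z = 143 mm when up (18 mm above the deck, 9.6 mm above the guides), 135 mm when pressed.
- scale: Bench scale with a red basket on its pan, fixed, 200 mm (x) by 230 mm (y), 134 mm high; stands on the other side of the table from the pump. Origin: centre of underside. Leave alone.
- brush: Hand brush 170 mm long, lying about 50 mm in front of the pump's robot-side face, low. Leave alone.
- air_stone: Off-white air stone with a nipple, 65 mm long, 28 mm thick, lying near the pump's robot-side face. Leave alone.
- hose_tee: Brass hose tee, 50 mm, 18 mm high, lying beyond the pump's far face. Leave alone.
- screwdriver: Screwdriver lying on the table at the right. Leave alone.
- conditioner: White bottle, 60 mm across, 160 mm high, at the left of the table. Leave alone.
- beaker: Clear plastic beaker, 80 mm across, 100 mm high, at the back of the table. Leave alone.
- steel_bowl: Steel bowl, 150 mm across, 60 mm high, at the right of the table. Leave alone.
There are look-alikes about, which are no part of the job. Of the things like the filter_cover, leave any that is orange; of the rest the larger one is meant.

How it is judged (in metres and radians):
On the way, in this order (a step that is already met when the one before it is completed fails the run):
1. the snap tab is pressed in and the cover is released (value of joint snap_tab above 0.0025 m and y of filter_cover in the frame of pump above -0.063 m), for 0.05 s.
2. the cover is pushed off its seat, out of the guides (y of filter_cover in the frame of pump above 0.019 m), for 0.1 s.
At the end, for the whole second after the job is handed in: The cover lies still and flat (within 0.06 rad) on the pump's deck, out of its guides (origin at y = +19 to +84 mm and x = -42 to +42 mm in the pump's frame, underside within 4 mm of the deck), and the snap tab has come up again (below 2 mm) (y of filter_cover in the frame of pump between 0.019 and 0.084 m and x of filter_cover in the frame of pump between -0.042 and 0.042 m and z of filter_cover in the frame of pump between 0.121 and 0.129 m and angle between filter_cover's own z axis and vertical below 0.06 rad and linear speed of filter_cover below 0.02 m/s and value of joint snap_tab below 0.002 m); the robot touches nothing.
It fails at once if the cover is lifted off the pump (more than 20 mm) (z of filter_cover in the frame of pump above 0.145 m).
It fails at once if the cover falls off the pump (z of filter_cover in the frame of pump below 0.11 m).
It fails at once if the cover is tipped over (angle between filter_cover's own z axis and vertical above 0.5 rad).
It fails at once if another thing on the table is moved by more than 25 mm (distance of any of brush, air_stone, hose_tee, screwdriver, conditioner, beaker, steel_bowl from where it was at the start of the episode above 0.025 m).
It also fails if it takes over 38 s, if anything falls off the work surface, if the arm or the gripper's body presses on something with over 40 N, if the wrist force passes 120 N, or if a joint passes its speed limit or range.

## Working session

There is one attempt and no reset: what is moved stays moved. The work goes in short steps, each a Python script; the robot and the scene stay as the last script left them, time stands still between calls to the robot, and variables do not carry over. Pictures are saved under pics/ and viewed, and the job is handed in when it is done.

```bash
mkdir -p pics; python3 - <<'E'
from bench import bot
import cv2
for n in ["scene","top"]:
    f=bot.grab_frame(n); cv2.imwrite(f"pics/{n}0.png",f[:,:,::-1])
    m=bot.camera_model(n); print(n,m)
s=bot.get_state(); print(s)
E
```

```text
scene {'fx': 466.3009360742971, 'fy': 466.3009360742971, 'cx': 321.8416296232754, 'cy': 193.6687201464538, 'world_to_cam': array([[-8.22706655e-01,  5.68363906e-01,  1.07810618e-02,
         4.74583543e+02],
       [-3.85177169e-01, -5.71291398e-01,  7.24751466e-01,
         1.70125310e+02],
       [ 4.18081702e-01,  5.92105235e-01,  6.88926035e-01,
        -1.86767535e+03],
       [ 0.00000000e+00,  0.00000000e+00,  0.00000000e+00,
         1.00000000e+00]])}
top {'fx': 397.9145065119129, 'fy': 397.9145065119129, 'cx': 329.3888386980855, 'cy': 201.45024947610509, 'world_to_cam': array([[-1.31215438e-02, -9.99896059e-01, -5.97461277e-03,
         3.30744889e+01],
       [ 9.96147632e-01, -1.35900035e-02,  8.66325969e-02,
        -6.07932161e+02],
       [-8.67047872e-02, -4.81484295e-03,  9.96222414e-01,
        -1.38187792e+03],
       [ 0.00000000e+00,  0.00000000e+00,  0.00000000e+00,
         1.00000000e+00]])}
{'clock': 0.1, 'joint_positions': array([-1.30490472,  0.46938729, -0.04858429,  1.53355766,  0.02411091,
        1.14099937, -0.0822964 ]), 'dq': array([ 8.67984000e-04, -2.50649883e-03, -1.83466400e-03, -2.48492367e-03,
       -1.04368440e-03,  1.76521939e-05,  9.69384112e-04]), 'joint_efforts': array([ 5.26827498e-04, -5.09170103e+01, -8.11058935e-02, -2.36828792e+01,
       -6.14394899e-02,  3.45059449e-02,  7.47530839e-05]), 'ee_pos': array([195.96604786, 645.41234586, 243.5935553 ]), 'eef_rot': array([ 2.52268215e+00,  1.87047939e+00, -2.15463215e-03]), 'contact_force': array([ 0.17254437, -0.2424042 ,  0.12191422]), 'wrist_torque': array([-0.00460889,  0.01586352,  0.02780411]), 'width': 87.000484931636}
```

View pics/scene0.png

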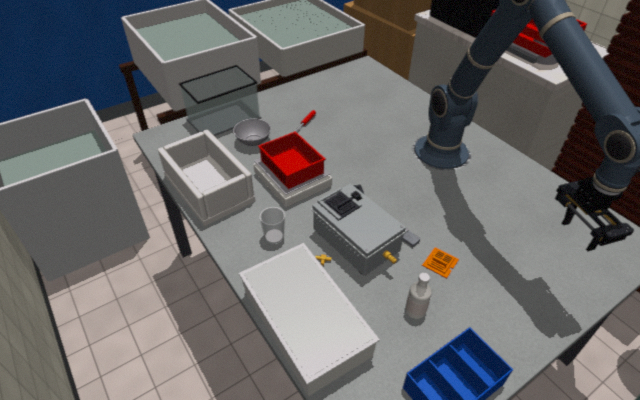

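View pics/top0.png

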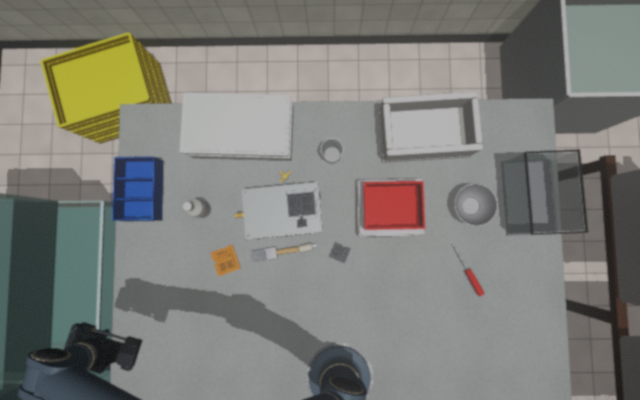

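The pump is near top px (282,210), with its cover at about (301,204) towards −y and the nozzle at the left (240,214). There is a loose dark look-alike at (340,252) and an orange one at (226,260). I'll enlarge both views.

```bash
python3 - <<'E'
import cv2
f=cv2.imread("pics/top0.png")[165:275,225:355]; cv2.imwrite("pics/top0c.png",cv2.resize(f,None,fx=6,fy=5.4545 if 0 else 5,interpolation=cv2.INTER_CUBIC))
f=cv2.imread("pics/scene0.png")[175:275,305:425]; cv2.imwrite("pics/scene0c.png",cv2.resize(f,None,fx=6,fy=6,interpolation=cv2.INTER_CUBIC))
E
```

```text
(no output)
```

View pics/top0c.png

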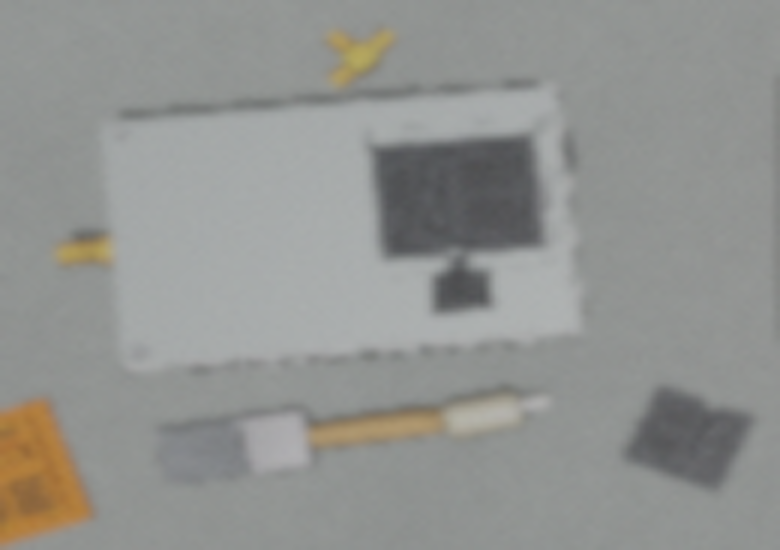

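View pics/scene0c.png

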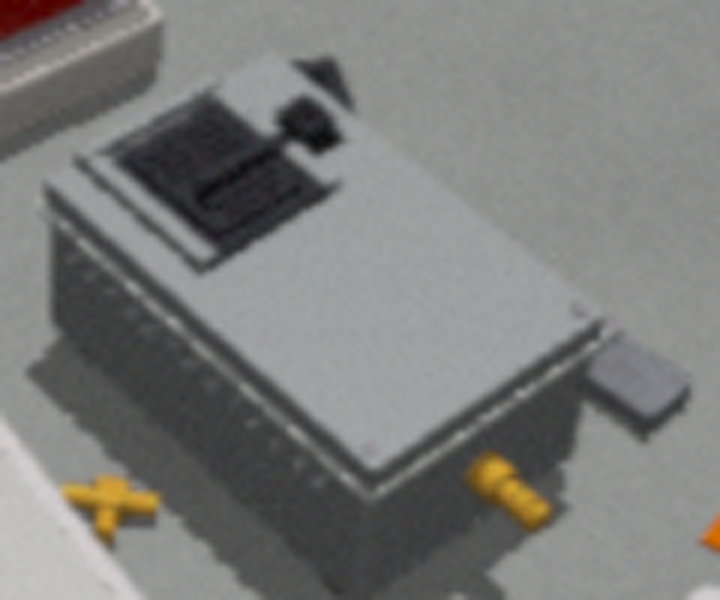

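```bash
cat > h.py <<'E'
import numpy as np, cv2
from bench import bot
from scipy.optimize import least_squares
def proj(m,P):
    P=np.atleast_2d(P); c=P@m["world_to_cam"][:3,:3].T+m["world_to_cam"][:3,3]
    return np.c_[m["cx"]+m["fx"]*c[:,0]/-c[:,2], m["cy"]-m["fy"]*c[:,1]/-c[:,2]]
def unproj(m,px,z):
    R=m["world_to_cam"][:3,:3];t=m["world_to_cam"][:3,3];C=-R.T@t
    d=R.T@np.array([(px[0]-m["cx"])/m["fx"],-(px[1]-m["cy"])/m["fy"],-1.]);return C+d*(z-C[2])/d[2]
def pw(p,P):
    c,s=np.cos(p[2]),np.sin(p[2]);P=np.atleast_2d(P).astype(float)
    return np.c_[p[0]+c*P[:,0]-s*P[:,1],p[1]+s*P[:,0]+c*P[:,1],P[:,2]]
E
python3 - <<'E'
from h import *
def cr(p,o,s): return (np.array(p)+.5)/s-.5+o
K=[[80,125,125],[80,-125,125],[-80,-125,125],[-80,125,125]]
top=cr([[105,115],[550,85],[578,328],[125,370]],[225,165],np.array([6,5]))
# scene: +x,+y = front corner (375,470); -x,+y right (602,322); +x,-y left(45,188); tab center
sc=cr([[375,470],[45,188],[602,322]],[305,175],6)
KS=[K[0],K[1],K[3]]
mt,ms=bot.camera_model("top"),bot.camera_model("scene")
for p in top: print(unproj(mt,p,125))
r=lambda p:(proj(mt,pw(p,K))-top).ravel()
r2=lambda p:(proj(ms,pw(p,KS))-sc).ravel()
for f in (r,r2,lambda p:np.r_[r(p),r2(p)]):
    q=least_squares(f,[620,80,0.05]); print(q.x,np.round(q.fun,1))
print(pw(q.x,[[-48,-64,143],[12,-68,125]]))
tab=cr([462,290],[225,165],np.array([6,5])); print(unproj(mt,tab,143))
tab=cr([310,125],[305,175],6); print(unproj(ms,tab,143))
E
```

```text
[649.62877332 312.39665469 125.        ]
[666.20189997  67.02773373 125.        ]
[505.74547977  53.40696038 125.        ]
[481.62084863 300.4964703  125.        ]
[5.75760262e+02 1.83332753e+02 8.09707946e-02] [-0.6  1.3  0.6  0.2  0.3 -0.1 -0.3 -1.3]
[5.75928457e+02 1.89043665e+02 8.58558288e-02] [-0.3  1.  -0.4 -0.5  0.7 -0.7]
[5.75404597e+02 1.85637104e+02 8.44617144e-02] [-1.4  1.5 -0.2  0.2 -0.3 -0.1 -0.9 -1.1 -1.   0.1 -0.8 -1.3  0.  -1.4]
[[532.97483126 117.81590594 143.        ]
 [593.09839033 118.89184472 125.        ]]
[530.80058018 115.13006388 143.        ]
[535.30136782 127.93433824 143.        ]
```

```bash
cat >> h.py <<'E'
def down(ang): # tool pointing down, tool x at world angle ang
    return np.array([np.cos(ang/2),np.sin(ang/2),0])*np.pi
E
python3 - <<'E'
from h import *
yaw=0.083
print(bot.inverse_kinematics([533,118,200],down(np.pi/2+yaw)))
bot.move_ptp([540,130,330],down(np.pi/2+yaw))
s=bot.get_state(); m=bot.camera_model("wrist"); f=bot.grab_frame("wrist")
print(s["clock"],s["ee_pos"],s["joint_positions"]); print(m)
np.save("m1.npy",m,allow_pickle=True)
cv2.imwrite("pics/w1.png",f[:,:,::-1])
E
```

```text
[-0.48648115  0.30556155  0.23604695  1.90376635 -0.08709728  0.94204766
  1.44411294]
2.3333 [539.80316291 131.18262705 329.78711574] [-0.5507491   0.20613622  0.28393291  1.71969531 -0.0613788   1.22467982
  1.40394699]
{'fx': 280.69152434980293, 'fy': 280.69152434980293, 'cx': 320.68706853739394, 'cy': 196.88763231360875, 'world_to_cam': array([[-8.52074521e-02,  9.96362455e-01,  1.24455338e-03,
        -8.44598639e+01],
       [-9.50768348e-01, -8.09346471e-02, -2.99147341e-01,
         5.86349150e+02],
       [-2.97958451e-01, -2.66728647e-02,  9.54206120e-01,
        -3.07377416e+02],
       [ 0.00000000e+00,  0.00000000e+00,  0.00000000e+00,
         1.00000000e+00]])}
```

View pics/w1.png

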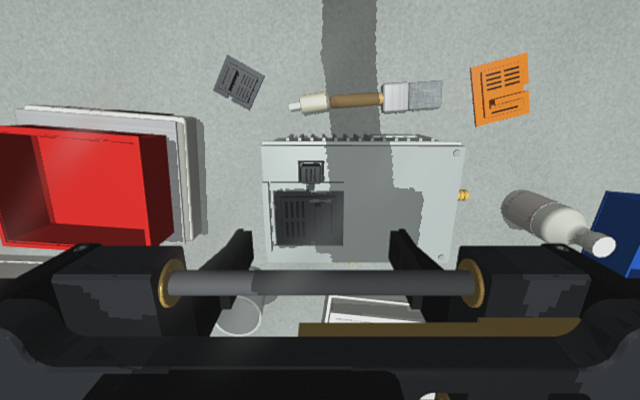

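The wrist view shows the pump top from about (262,142) to (462,262), the tab at (311,171) and the dark cover at about (309,218). I'll enlarge it.

```bash
python3 - <<'E'
import cv2
f=cv2.imread("pics/w1.png")
cv2.imwrite("pics/w1c.png",cv2.resize(f[130:275,250:480],None,fx=3.4,fy=3.4,interpolation=cv2.INTER_CUBIC))
cv2.imwrite("pics/w1d.png",cv2.resize(f[150:260,255:355],None,fx=5,fy=5,interpolation=cv2.INTER_CUBIC))
E
```

```text
(no output)
```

View pics/w1c.png

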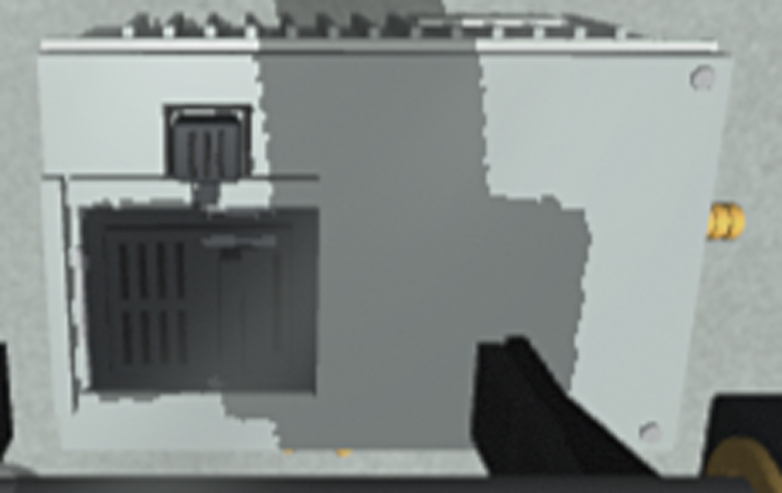

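View pics/w1d.png

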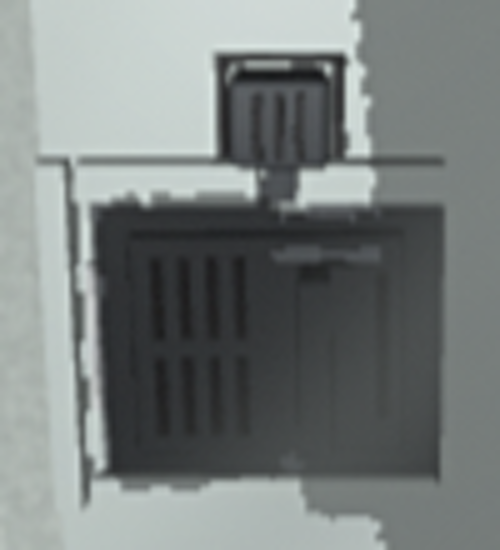

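```bash
python3 - <<'E'
from h import *
m=np.load("m1.npy",allow_pickle=True).item()
def cr(p,o,s): return (np.array(p)+.5)/s-.5+o
px=cr([[38,53],[732,53],[675,450],[62,450]],[250,130],3.4)
K=[[-80,-125,125],[-80,125,125],[80,125,125],[80,-125,125]]
for p in px: print(unproj(m,p,125).round(1))
q=least_squares(lambda p:(proj(m,pw(p,K))-px).ravel(),[575,185,.08]);print(q.x,q.fun.round(1))
print("tab from pose",pw(q.x,[-48,-64,143]))
for p in [[232,80],[328,80],[325,160],[232,162],[280,120]]: print("tab",unproj(m,cr(p,[255,150],5),143).round(1))
for p in [[443,160],[443,208],[440,478]]: print("gd end / cover",unproj(m,cr(p,[255,150],5),131).round(1))
print("pred",pw(q.x,[[-36,-23,131],[-30,-23,131],[54,-23,131]]).round(1))
E
```

```text
[506.8  55.1 125. ]
[485.7 302.  125. ]
[645.3 317.  125. ]
[666.4  68.3 125. ]
[5.76081568e+02 1.85549802e+02 8.57596137e-02] [-0.7  0.2  1.   0.1 -0.  -0.1 -0.3  0.1]
tab from pose [[533.73986278 117.6735915  143.        ]]
tab [524.  106.2 143. ]
tab [522.1 128.7 143. ]
tab [541.5 129.6 143. ]
tab [543.8 107.5 143. ]
tab [532.6 118.1 143. ]
gd end / cover [542. 159. 131.]
gd end / cover [554.3 160.3 131. ]
gd end / cover [629.  167.7 131. ]
pred [[542.2 159.6 131. ]
 [548.2 160.1 131. ]
 [631.9 167.3 131. ]]
```

```bash
cat >> h.py <<'E'
PP=np.array([576.0,185.6,0.0855]); ROT=down(np.pi/2+PP[2])
def at(x,y,tipz): return pw(PP,[x,y,tipz+22])[0]
E
python3 - <<'E'
from h import *
bot.set_gripper(0,force=20)
bot.movel(at(-49,-64,190),vel=200,rot=ROT)
bot.movel(at(-49,-64,150),vel=100)
s=bot.get_state(); f0=s["contact_force"]; print(s["clock"],s["width"],f0,s["ee_pos"]-at(-49,-64,150))
for z in [144,142,140,138,137,136,135.5]:
    bot.movel(at(-49,-64,z),vel=30); s=bot.get_state(); d=s["contact_force"]-f0
    print(z,s["ee_pos"][2]-22,d.round(1))
    if d[2]>18: break
print(s["clock"])
cv2.imwrite("pics/w2.png",bot.grab_frame("wrist")[:,:,::-1])
f=bot.grab_frame("top")[165:275,225:355];cv2.imwrite("pics/top2c.png",cv2.resize(f[:,:,::-1],None,fx=6,fy=5,interpolation=cv2.INTER_CUBIC))
E
```

```text
5.2 0.342813779868575 [ 0.25585331 -0.32765066  0.57863327] [0.52216003 0.15107117 0.59063551]
144 144.04389593605708 [ 0.   1.  -0.6]
142 142.19872121105576 [-0.4 -0.3 -0.2]
140 140.05543811857774 [ 0.3 -0.4  1. ]
138 138.05515461683734 [-0.2  0.2  1.7]
137 137.07170203421833 [0.9 0.5 2.2]
136 136.10897078896312 [1.7 1.3 1.9]
135.5 135.62728465241506 [1.7 0.2 2.4]
7.05
```

View pics/w2.png

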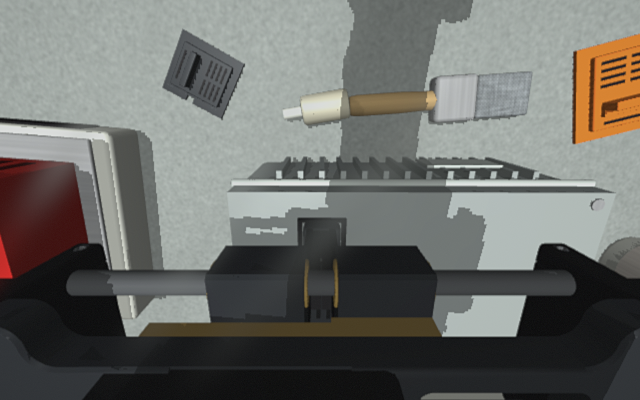

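View pics/top2c.png

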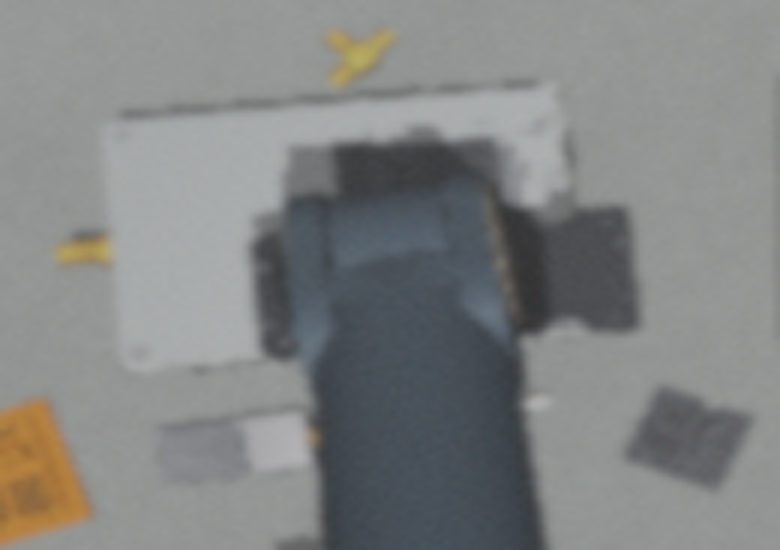

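```bash
python3 - <<'E'
from h import *
bot.movel(at(-49,-64,170),vel=150)
bot.movel([540,130,300],vel=300)
s=bot.get_state(); m=bot.camera_model("wrist"); f=bot.grab_frame("wrist")
np.save("m3.npy",m,allow_pickle=True); print(s["clock"])
cv2.imwrite("pics/w3.png",f[:,:,::-1])
cv2.imwrite("pics/w3c.png",cv2.resize(f[120:275,230:490,::-1],None,fx=3,fy=3,interpolation=cv2.INTER_CUBIC))
E
```

```text
8.05
```

View pics/w3c.png

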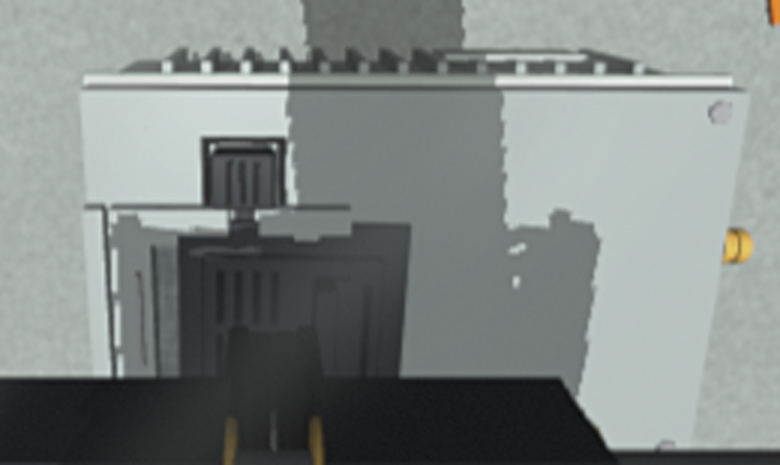

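The cover has kicked forward: its +y edge at crop (411,226) is now past the guide end at (350,207). Next I'll measure it.

```bash
python3 - <<'E'
from h import *
m=np.load("m3.npy",allow_pickle=True).item()
def cr(p,o,s): return (np.array(p)+.5)/s-.5+o
def inp(P):
    d=P[:2]-PP[:2];c,s=np.cos(PP[2]),np.sin(PP[2]);return np.array([c*d[0]+s*d[1],-s*d[0]+c*d[1]])
for p,z in [([411,226],129),([399,375],129),([180,240],129),([350,207],133.4),([243,180],143),([318,300],151),([318,275],151)]: print(p,inp(unproj(m,cr(p,[230,120],3),z)).round(1))
f=cv2.imread("pics/w3.png")[185:250,280:380]
f=cv2.convertScaleAbs(f,alpha=2.5,beta=0)
cv2.imwrite("pics/w3d.png",cv2.resize(f,None,fx=7,fy=7,interpolation=cv2.INTER_CUBIC))
E
```

```text
[411, 226] [-28.3   0.2]
[399, 375] [35.1 -1.5]
[180, 240] [-22.6 -88.7]
[350, 207] [-37.1 -23.9]
[243, 180] [-49.8 -63.6]
[318, 300] [ -6.6 -36.3]
[318, 275] [-16.3 -36.5]
```

View pics/w3d.png

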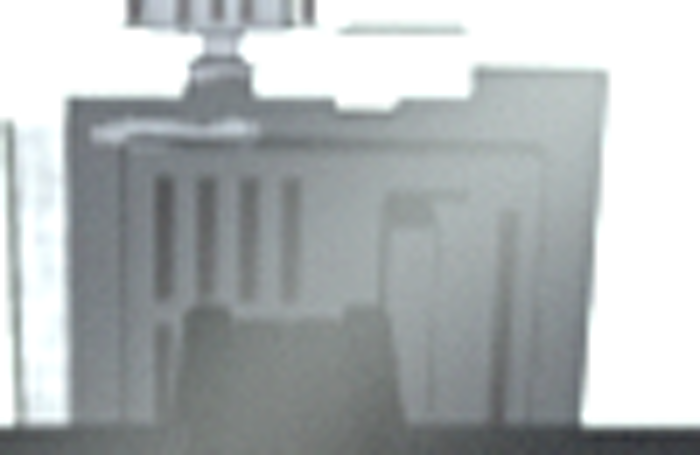

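```bash
python3 - <<'E'
from h import *
bot.movel(at(12,-62,185),vel=250)
f0=bot.get_state()["contact_force"]
bot.movel(at(12,-62,150),vel=150)
bot.movel(at(12,-62,140),vel=40)
s=bot.get_state();print(s["clock"],s["ee_pos"]-at(12,-62,140),(s["contact_force"]-f0).round(1))
assert s["contact_force"][2]-f0[2]<5
for y in range(-56,0,8):
    bot.movel(at(12,y,140),vel=50); s=bot.get_state(); d=s["contact_force"]-f0
    print(y,d.round(1),(s["ee_pos"]-at(12,y,140)).round(1))
    if np.linalg.norm(d)>15: break
print(s["clock"])
f=bot.grab_frame("scene");cv2.imwrite("pics/s4c.png",cv2.resize(f[145:275,285:435,::-1],None,fx=4.5,fy=4.5,interpolation=cv2.INTER_CUBIC))
E
```

```text
9.4583 [-0.02943665 -0.0043417   0.0167515 ] [-0.9 -0.7 -0.2]
-56 [-0.5 -1.7  0.2] [0.  0.8 0.1]
-48 [-0.7 -0.2 -0.7] [-0.1  0.7 -0. ]
-40 [-0.8 -1.2 -0.8] [ 0.   0.5 -0. ]
-32 [-0.2 -0.7  0.3] [-0.1  0.7 -0.1]
-24 [-0.6 -2.  -0.3] [-0.   1.1  0. ]
-16 [-0.6 -1.4 -0.1] [-0.   1.2  0.1]
-8 [-0.6 -1.4  0.9] [-0.1  1.   0. ]
11.575
```

View pics/s4c.png

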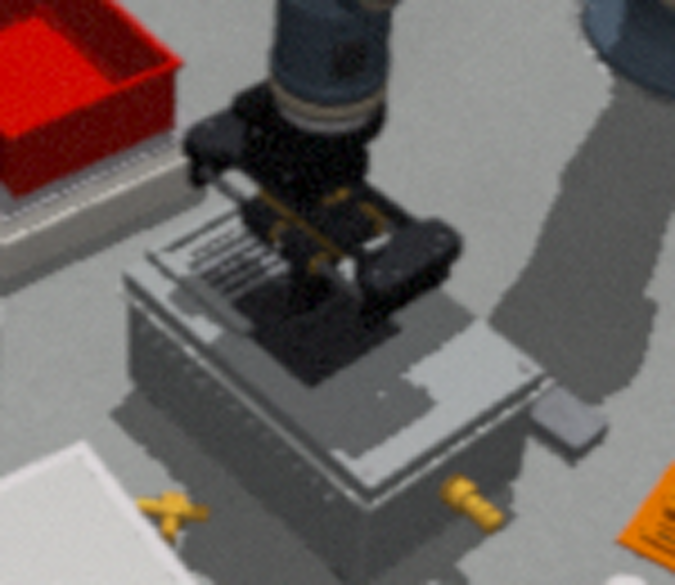

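The cover is sliding along. Its far front corner is at crop (312,385). I'll check that against the expected position and continue.

```bash
cat >> h.py <<'E'
def cr(p,o,s): return (np.array(p)+.5)/s-.5+o
def inp(P):
    d=P[:2]-PP[:2];c,s=np.cos(PP[2]),np.sin(PP[2]);return np.array([c*d[0]+s*d[1],-s*d[0]+c*d[1]])
E
python3 - <<'E'
from h import *
print("corner",inp(unproj(bot.camera_model("scene"),cr([312,385],[285,145],4.5),127)).round(1), "fingers y",inp(bot.get_state()["ee_pos"]))
for y in range(0,33,8):
    bot.movel(at(12,y,140),vel=50); s=bot.get_state(); d=s["contact_force"]
    print(y,d.round(1),(s["ee_pos"]-at(12,y,140)).round(1))
    if np.linalg.norm(d)>15: break
print(s["clock"])
m=bot.camera_model("wrist");f=bot.grab_frame("wrist");cv2.imwrite("pics/w5.png",f[:,:,::-1])
f=bot.grab_frame("scene");cv2.imwrite("pics/s5c.png",cv2.resize(f[145:275,285:435,::-1],None,fx=4.5,fy=4.5,interpolation=cv2.INTER_CUBIC))
E
```

```text
corner [48.9 40. ] fingers y [11.97203338 -7.43819244]
0 [-0.7 -0.   0.1] [-0.1  0.7 -0. ]
8 [-0.2 -0.3  0.1] [-0.1  0.7 -0. ]
16 [ 0.4  0.1 -0. ] [-0.1  0.8 -0. ]
24 [ 0.1 -0.1  0.5] [-0.1  0.8 -0. ]
32 [-0.3 -0.2  0.6] [-0.1  0.7 -0. ]
13.1667
```

View pics/s5c.png

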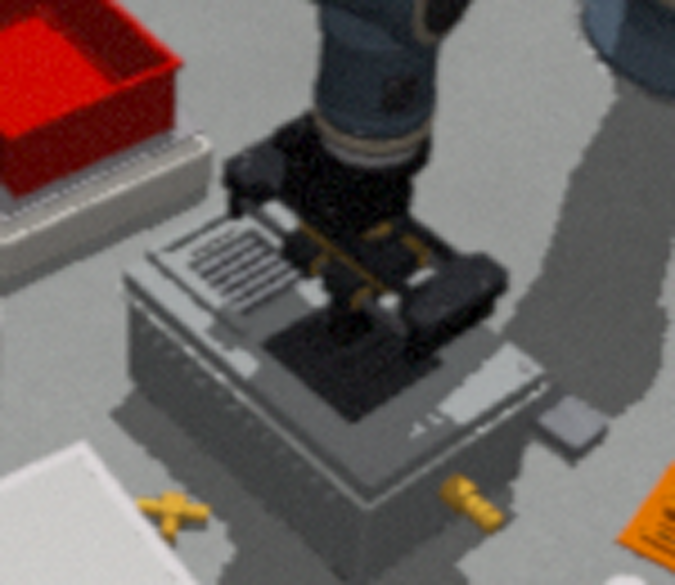

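View pics/w5.png

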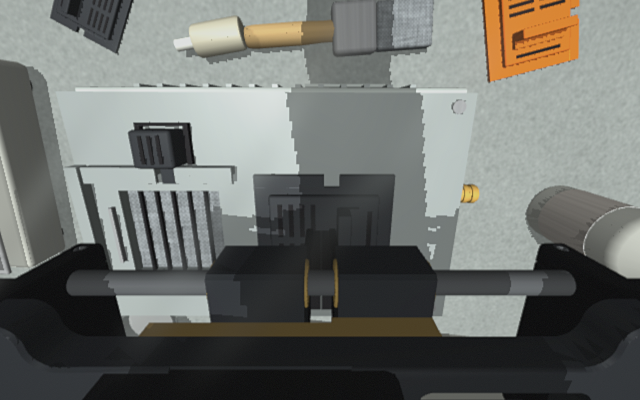

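```bash
python3 - <<'E'
from h import *
print("scene",inp(unproj(bot.camera_model("scene"),cr([353,423],[285,145],4.5),127)).round(1))
m=bot.camera_model("wrist")
for p,z in [([394,177],129),([254,176],129),([390,240],129),([237,166],133.4),([475,92],125)]: print(p,inp(unproj(m,p,z)).round(1))
print(inp(bot.get_state()["ee_pos"]))
E
```

```text
scene [50.6 81.2]
[394, 177] [-28.7  77.6]
[254, 176] [-29.3 -10.3]
[390, 240] [14.9 78.3]
[237, 166] [-36.5 -19.1]
[475, 92] [-79.  122.3]
[11.95949482 32.1742273 ]
```

Estimates put the cover at y≈34–37. That is past the 22 mm limit, and it's lying straight. I'll push 14 mm more to centre it on the deck, then retreat.

```bash
python3 - <<'E'
from h import *
bot.movel(at(12,46,140),vel=40); print(bot.get_state()["contact_force"].round(1))
bot.movel(at(12,34,140),vel=60)
bot.movel(at(12,30,200),vel=120)
bot.movel([500,150,380],vel=300)
bot.dwell(0.3)
s=bot.get_state(); m=bot.camera_model("wrist"); f=bot.grab_frame("wrist");np.save("m6.npy",m,allow_pickle=True)
print(s["clock"],s["ee_pos"],s["contact_force"])
cv2.imwrite("pics/w6.png",f[:,:,::-1])
f=bot.grab_frame("scene");cv2.imwrite("pics/s6c.png",cv2.resize(f[145:275,285:435,::-1],None,fx=4.5,fy=4.5,interpolation=cv2.INTER_CUBIC))
E
```

```text
[ 0.4  0.4 -0.8]
15.8583 [500.02036011 150.33687839 378.62347226] [-0.14582846 -0.02733664  0.09878343]
```

View pics/w6.png

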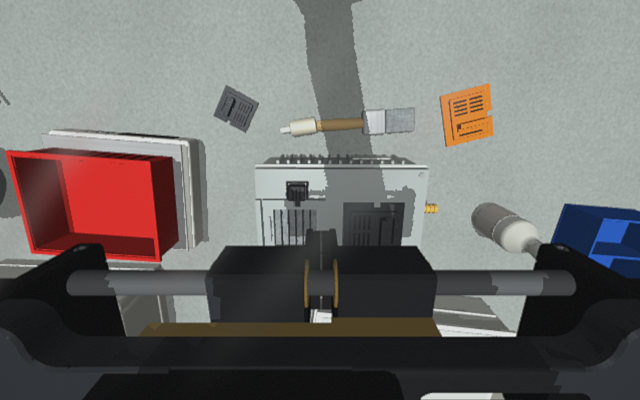

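View pics/s6c.png

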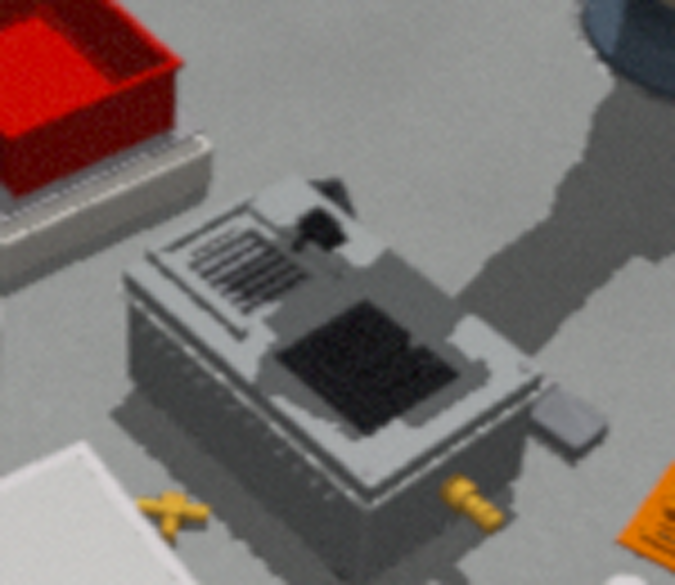

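The cover lies flat and clear of the guides. Its corners in the scene crop are (371,433), (460,374), (275,353) and (365,300). I'll check those numerically and look at the tab.

```bash
python3 - <<'E'
from h import *
ms=bot.camera_model("scene"); C=[]
for p in [[371,433],[460,374],[275,353],[365,300]]:
    C.append(inp(unproj(ms,cr(p,[285,145],4.5),128))); print(C[-1].round(1))
print("centre",np.mean(C,0).round(1))
m=np.load("m6.npy",allow_pickle=True).item()
for p in [[344,203],[405,204]]: print("w",inp(unproj(m,p,129)).round(1))
for tz in (143,139,135):
    q=proj(m,pw(PP,[[-59,-76,tz],[-59,-52,tz],[-37,-52,tz],[-37,-76,tz]]));print(tz,cr(0,0,1), ((q-[270,165])*8).round(0).tolist())
f=cv2.imread("pics/w6.png")[165:245,270:330];cv2.imwrite("pics/w6d.png",cv2.resize(f,None,fx=8,fy=7,interpolation=cv2.INTER_CUBIC) if 0 else cv2.resize(f[:70],None,fx=8,fy=8,interpolation=cv2.INTER_CUBIC))
E
```

```text
[48.  95.3]
[-33.4  95.2]
[49.5  3.8]
[-31.6   5.7]
centre [ 8.1 50. ]
w [-29.5   4.7]
w [-28.1  93.9]
143 0.0 [[135.0, 168.0], [274.0, 168.0], [276.0, 289.0], [140.0, 289.0]]
139 0.0 [[138.0, 162.0], [276.0, 162.0], [278.0, 282.0], [142.0, 282.0]]
135 0.0 [[141.0, 156.0], [277.0, 156.0], [279.0, 275.0], [145.0, 275.0]]
```

View pics/w6d.png

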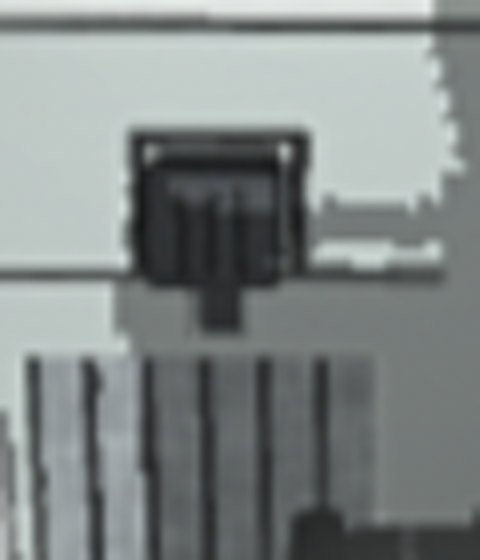

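The cover centre is at pump (≈+9, ≈+50) and square. The tab outline (rows ~165–287) matches the "up" prediction at z=143. The hand is clear, so I'm handing in.

```bash
python3 -c "
from bench import bot
bot.job_done(); print(bot.get_state()['clock'])"
```

```text
the job is handed in; nothing more can be done
the job is handed in; nothing more can be done
```

The cover is off its seat and lying flat on the pump's deck, and I handed the job in with the hand clear. No verdict is reported. The clock stood at about 16 s of the 38 s allowed.

- **Method:** I found the pump at about (576, 186) mm with yaw 0.086 rad. I pressed the tab down about 7.4 mm with closed fingertips, and the cover kicked out to y ≈ −45 mm. I then pushed it by the finger rib along +y, in stages, and backed off.
- **Cover position:** It is at pump x ≈ +8 to +12, y ≈ +50 mm, against the allowed 19–84 mm. It looks square and flat.
- **Snap tab:** Its outline in the wrist picture fits the fully-up height of 143 mm best.
- **Contact and other things:** The contact force was near zero after the retreat. Nothing looked moved in the last pictures, but I did not measure the other things or see all of them.
- **Disagreements:**
  - The camera estimates of the cover's position differed by 2–4 mm.
  - The tab press read only about 2 N instead of the stated 3–7 N, but the pictures showed the cover had released.

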